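# Put the case-press dies back on their rack in order of size

### The job

Put the four loose white press dies back on the four free posts of the wooden die rack so that the row runs in order of size: the largest die and the brass adapter already stand on the two end posts, and the dies must step down one size at a time from the largest die to the smallest, which comes next to the brass adapter. Lower each die over its post until it stands fully home and upright on the board, without dropping it, and leave the largest die and the adapter in their places.

Things in the scene. Friction and masses are not known exactly. Their poses are not given: they have to be found in the camera images.
- die_24: Loose round press die of white nylon, 24 mm in diameter, 28 mm high, standing upright on the green mat (1.5 mm thick): straight sides, a grey line round it, flat top with a small dark dot. Origin: centre of its underside, z up. From below a central blind bore, 18 mm wide and 19 mm deep, fits over a post of the rack. Under 70 g; grip across the diameter, at any yaw.
- die_32: Loose round press die of white nylon, 32 mm in diameter, 28 mm high, standing upright on the green mat (1.5 mm thick): straight sides, a grey line round it, flat top with a small dark dot. Origin: centre of its underside, z up. From below a central blind bore, 18 mm wide and 19 mm deep, fits over a post of the rack. Under 70 g; grip across the diameter, at any yaw.
- die_40: Loose round press die of white nylon, 40 mm in diameter, 28 mm high, standing upright on the green mat (1.5 mm thick): straight sides, a grey line round it, flat top with a small dark dot. Origin: centre of its underside, z up. From below a central blind bore, 18 mm wide and 19 mm deep, fits over a post of the rack. Under 70 g; grip across the diameter, at any yaw.
- die_48: Loose round press die of white nylon, 48 mm in diameter, 28 mm high, standing upright on the green mat (1.5 mm thick): straight sides, a grey line round it, flat top with a small dark dot. Origin: centre of its underside, z up. From below a central blind bore, 18 mm wide and 19 mm deep, fits over a post of the rack. Under 70 g; grip across the diameter, at any yaw.
- die_56: The largest die of the set, white nylon like the others, 56 mm in diameter, 28 mm high; it already stands on one of the two end posts of the rack (which end varies). Loose, held by its weight and the post. Origin: centre of its underside, z up.
- adapter: Brass spindle adapter: knurled collar 30 mm in diameter, 24 mm high, with a 14 mm stub on top (37 mm high in all); it already stands on the end post at the other end from the largest die. Loose. Origin: centre of its underside.
- rack: Fixed beech board 58 (x) by 350 (y, long way) by 14 mm high. Origin: centre of its underside. Six upright steel posts at x = 0, y = -145, -87, -29, 29, 87, 145 mm (the end two taken, four free), 16 mm above the board's top, 10 mm thick, tapered above 7 mm to a 4 mm tip: a die up to 6 mm off-centre slides on and has 4 mm play. Fully home, its underside is 14 mm above the rack's.

How it is judged (in metres and radians):
At the end, for the whole second after the job is handed in: From the end post with the 56 mm die on, the posts hold the 56, 48, 40, 32 and 24 mm dies, then the brass adapter; each within 9 mm of its post's axis (along and across the rack), its underside within 3.5 mm of the board's top, tilted under 0.12 rad, released and at rest ((((x of die_56 in the frame of rack between -0.009 and 0.009 m and y of die_56 in the frame of rack between 0.136 and 0.154 m and z of die_56 in the frame of rack between 0.0105 and 0.0175 m) and (x of adapter in the frame of rack between -0.009 and 0.009 m and y of adapter in the frame of rack between -0.154 and -0.136 m and z of adapter in the frame of rack between 0.0105 and 0.0175 m) and (x of die_24 in the frame of rack between -0.009 and 0.009 m and y of die_24 in the frame of rack between -0.096 and -0.078 m and z of die_24 in the frame of rack between 0.0105 and 0.0175 m) and (x of die_32 in the frame of rack between -0.009 and 0.009 m and y of die_32 in the frame of rack between -0.038 and -0.02 m and z of die_32 in the frame of rack between 0.0105 and 0.0175 m) and (x of die_40 in the frame of rack between -0.009 and 0.009 m and y of die_40 in the frame of rack between 0.02 and 0.038 m and z of die_40 in the frame of rack between 0.0105 and 0.0175 m) and (x of die_48 in the frame of rack between -0.009 and 0.009 m and y of die_48 in the frame of rack between 0.078 and 0.096 m and z of die_48 in the frame of rack between 0.0105 and 0.0175 m)) or ((x of die_56 in the frame of rack between -0.009 and 0.009 m and y of die_56 in the frame of rack between -0.154 and -0.136 m and z of die_56 in the frame of rack between 0.0105 and 0.0175 m) and (x of adapter in the frame of rack between -0.009 and 0.009 m and y of adapter in the frame of rack between 0.136 and 0.154 m and z of adapter in the frame of rack between 0.0105 and 0.0175 m) and (x of die_24 in the frame of rack between -0.009 and 0.009 m and y of die_24 in the frame of rack between 0.078 and 0.096 m and z of die_24 in the frame of rack between 0.0105 and 0.0175 m) and (x of die_32 in the frame of rack between -0.009 and 0.009 m and y of die_32 in the frame of rack between 0.02 and 0.038 m and z of die_32 in the frame of rack between 0.0105 and 0.0175 m) and (x of die_40 in the frame of rack between -0.009 and 0.009 m and y of die_40 in the frame of rack between -0.038 and -0.02 m and z of die_40 in the frame of rack between 0.0105 and 0.0175 m) and (x of die_48 in the frame of rack between -0.009 and 0.009 m and y of die_48 in the frame of rack between -0.096 and -0.078 m and z of die_48 in the frame of rack between 0.0105 and 0.0175 m))) and angle between each of die_24, die_32, die_40, die_48, die_56, adapter's own z axis and vertical below 0.12 rad and linear speed of each of die_24, die_32, die_40, die_48, die_56, adapter below 0.02 m/s); the robot touches nothing.
It fails at once if the largest die or the brass adapter, already in place, is pushed or lifted off (moved more than 12 mm) (distance of any of die_56, adapter from where it was at the start of the episode above 0.012 m).
It fails at once if a die is dropped from a height (falls free, out of the fingers, faster than 0.8 m/s, a fall of over 30 mm) ((linear speed of die_24 above 0.8 m/s and contact force between the fingers and die_24 below 0.05 N) or (linear speed of die_32 above 0.8 m/s and contact force between the fingers and die_32 below 0.05 N) or (linear speed of die_40 above 0.8 m/s and contact force between the fingers and die_40 below 0.05 N) or (linear speed of die_48 above 0.8 m/s and contact force between the fingers and die_48 below 0.05 N)).
It also fails if it takes over 96 s, if anything falls off the work surface, if the arm or the gripper's body presses on something with over 40 N, if the wrist force passes 120 N, or if a joint passes its speed limit or range.

### The arm

A 7-joint arm with a two-finger parallel gripper is mounted at the origin on a cart in front of the work surface, level with it; the furniture and walls round the work are solid. World frame = base frame: x ahead of the robot, y to its left, z up, the work surface at z = 0. Lengths are in mm, angles in degrees, forces in N, time in s.
With the tool pointing down it reaches from about 350 to 900 mm from the base axis. Payload 8.1 kg.
Tool frame: the origin (TCP) lies at the very end of the fingers, on their centre line; the grasp point (between the pads) lies 19 mm behind it; z points along the fingers, y is the direction in which the jaws open and shut (so a half turn about z gives the same grasp; the last joint's range is limited). The gripper opens to 85 mm and grips with 20 to 120 N. Pads are 22 mm wide; open, the fingers measure 114 mm over their backs; the gripper's body (76 mm by 85 mm) begins 54 mm behind the grasp point. The pads swing forward as they close: fully open they stand 13 mm farther back than shut.
Start: joints at [-5.879, 24.895, 1.432, 90.138, -0.665, 64.973, -4.303], TCP at [625.013, -0.027, 231.323] pointing down, gripper open.
Joint ranges: [-149.89, 149.89], [-25.12, 119.58], [-72.63, 75.52], [4.76, 147.25], [-75.54, 255.54], [6.69, 114.76], [-157.13, 157.13]. Speed limits (degrees/s): [127.2, 127.2, 172.46, 172.46, 180, 180, 180].

### API

Orientations are given as a 3x3 rotation matrix whose columns are the frame's x, y, z axes.
In Python, from station import sensors, vision, hand_in, models gives the robot as it stands.
- The arm moves only by the tool send_rows, never from a script. Its arguments are lists of equal length, an entry for each row: "linear": the shift along the tool's x, y, z in cm, a list of three; "dr": the turn, a rotation vector about the tool's x, y, z in rad, a list of three. In form: {"linear": [[x, y, z], ...], "dr": [[wx, wy, wz], ...]}. A call has 1 to 8 rows; each row is the pose to reach, as a shift and turn from the pose measured when the call began, along the tool's axes at that moment; what a row does not reach only later rows make up. A row lasts 1/10 s, in which the tool goes at most 50 mm and 8.59 degrees, less where a joint would pass 70% of its speed; a pose out of reach is approached as far as the arm can. A call with a gripper value outside its range is refused whole. "grip" is the finger opening in cm, from 0 to 8.54, set as the call begins (left out, the last holds). The fingers move at their own pace and stop on an object; "squeeze" is the grip in N (left out, the last holds). Time passes only in rows, so rows that repeat a pose let the fingers close. It gives the time, the measured TCP pose, the force and the opening at its end, in the units of the state.
- sensors.state(): the state, without advancing time (a new reading comes with each control period).
- vision.get_image(name): name is "scene" or "side" or "wrist"; returns a dict with "img" (384x512x3 uint8, red, green, blue), "z_map" (384x512 float32, mm along the optical axis (not along the pixel's ray), 0 where there is no reading), "fx", "fy", "cx", "cy" (pixels), "T" (4x4, takes a point from camera to world coordinates). Camera axes: x right, y down, z forward; pixel columns grow to the right and rows downward; lengths in mm; the calibration is good to about 2 mm. A picture is of the moment at which its call begins.
- hand_in(): hands the job in, once; it reports no verdict.
Trained networks look in the newest picture that a camera, given by its name, has taken for a name from the list of things; names that differ only in an ending like _2 or _b are one class to them, and where a whole thing is asked for, a point or a joint stands for the part that bears it (a point fixed in the world has none). Each returns a list of dicts, best first, with "conf" (0 to 1); they miss things now and then, are a little off and sometimes report something else, mostly with a low value. They report only what shows in the picture. A call takes as long as a camera call.
- models.cut_out(query, camera): "pixels" (384x512 bool, what is visible of it) and "location" ([column, row] as shares, 0 to 1, of the picture: columns of its width, rows of its height, amid what is visible of it).
- models.landmark_of(query, camera): "location" ([column, row] as shares, 0 to 1, of the picture: columns of its width, rows of its height: a listed point, or the origin of a listed thing).
The state is a dict: "time": time; "joint_pos": joint angles; "qd": joint speeds; "effort": joint torques, N m; "tcp_pos": TCP position; "eef_rot": TCP orientation; "contact_force": force on the tool from outside, world axes, zero at the start; "moment": the same for the moment, N m; "width": opening from 0.0 (shut) to 1.0 (fully open).
Only numpy, scipy, OpenCV 4.12 (cv2) and the standard library are available. Lean on these libraries where they do the work, as an engineer would, in place of code of your own. Each camera call takes 0.05 s, during which the arm holds its last target. There are 200 camera calls.

## Working session

There is one attempt and no reset: what is moved stays moved. The work goes in short steps, Python scripts to look and compute and a tool call to move; the robot and the scene stay as the last step left them, time stands still between calls to the robot, and variables do not carry over. Pictures are saved under pics/ and viewed, about 12 in all and at most 16, crops included, and the job is handed in when it is done.

Besides the shell and the picture viewer there is one more tool, called after ">>>" as a command line: name --argument value ..., lists and objects as JSON in quotes. send_rows: Moves the arm, as the interface text tells. Its arguments: {"type":"object","properties":{"linear":{"type":"array"},"dr":{"type":"array"},"grip":{"type":"number"},"squeeze":{"type":"number"}},"required":["linear","dr"]}

```bash
mkdir -p pics; cat > h.py <<'E'
import numpy as np, cv2
from station import sensors, vision, hand_in, models
def pts(im):
    z=im['z_map']; v,u=np.mgrid[:z.shape[0],:z.shape[1]]
    P=np.stack([(u-im['cx'])/im['fx']*z,(v-im['cy'])/im['fy']*z,z],-1)
    W=P@im['T'][:3,:3].T+im['T'][:3,3]; W[z==0]=np.nan
    return W
def save(im,n): cv2.imwrite('pics/'+n+'.png',im['img'][:,:,::-1])
E
python3 - <<'E'
from h import *
s=sensors.state(); print(s['time'],s['tcp_pos'],s['eef_rot'],s['width'])
a=[]
for c in ['scene','side']:
    im=vision.get_image(c); a.append(im['img']); W=pts(im)
    print(c,im['T'][:3,3])
    for q in ['die_24','die_32','die_40','die_48','die_56','adapter','rack']:
        for d in models.cut_out(q,c)[:3]:
            m=d['pixels']; p=W[m]; p=p[~np.isnan(p[:,0])]
            zt=np.percentile(p[:,2],90); t=p[p[:,2]>zt-4]
            lo,hi=np.percentile(t,2,axis=0),np.percentile(t,98,axis=0)
            print(q,round(d['conf'],2),m.sum(),np.round(d['location'],3),'top',np.round((lo+hi)/2),'ext',np.round(hi-lo))
cv2.imwrite('pics/a.png',cv2.resize(np.vstack(a),(600,900))[:,:,::-1][:, :]) if 0 else cv2.imwrite('pics/a.png',cv2.resize(np.hstack(a),(800,300))[:,:,::-1])
E
```

```text
0.0 [ 6.24503126e+02 -5.32720798e-02  2.30521301e+02] [[ 7.51016086e-05  9.99998806e-01 -1.54364027e-03]
 [ 9.99999988e-01 -7.53135461e-05 -1.37239576e-04]
 [-1.37355669e-04 -1.54362995e-03 -9.99998799e-01]] 0.9968874347689008
scene [ -54.40068725 -712.45870211  540.46404985]
die_24 0.9 315 [0.467 0.49 ] top [502. 102.  42.] ext [50. 48.  5.]
die_24 0.8 382 [0.612 0.68 ] top [ 447. -240.   29.] ext [35. 35.  5.]
die_24 0.72 148 [0.529 0.6  ] top [ 445. -102.   29.] ext [21. 20.  5.]
die_32 0.9 315 [0.467 0.49 ] top [502. 102.  42.] ext [50. 48.  5.]
die_32 0.8 382 [0.612 0.68 ] top [ 447. -240.   29.] ext [35. 35.  5.]
die_32 0.72 148 [0.529 0.6  ] top [ 445. -102.   29.] ext [21. 20.  5.]
die_40 0.9 315 [0.467 0.49 ] top [502. 102.  42.] ext [50. 48.  5.]
die_40 0.8 382 [0.612 0.68 ] top [ 447. -240.   29.] ext [35. 35.  5.]
die_40 0.72 148 [0.529 0.6  ] top [ 445. -102.   29.] ext [21. 20.  5.]
die_48 0.9 315 [0.467 0.49 ] top [502. 102.  42.] ext [50. 48.  5.]
die_48 0.8 382 [0.612 0.68 ] top [ 447. -240.   29.] ext [35. 35.  5.]
die_48 0.72 148 [0.529 0.6  ] top [ 445. -102.   29
[... 981 characters left out ...]
die_40 0.61 75 [0.563 0.502] top [445. -99.  30.] ext [20. 20.  5.]
die_48 0.75 390 [0.459 0.577] top [503. 104.  43.] ext [49. 50.  4.]
die_48 0.62 121 [0.544 0.45 ] top [ 522. -183.   30.] ext [28. 30.  5.]
die_48 0.61 75 [0.563 0.502] top [445. -99.  30.] ext [20. 20.  5.]
die_56 0.75 390 [0.459 0.577] top [503. 104.  43.] ext [49. 50.  4.]
die_56 0.62 121 [0.544 0.45 ] top [ 522. -183.   30.] ext [28. 30.  5.]
die_56 0.61 75 [0.563 0.502] top [445. -99.  30.] ext [20. 20.  5.]
adapter 0.75 221 [0.343 0.778] top [462. 391.  50.] ext [11. 11.  7.]
adapter 0.24 2491 [0.394 0.699] top [478. 272.  18.] ext [ 79. 290.  11.]
rack 0.83 2595 [0.393 0.703] top [479. 273.  19.] ext [ 81. 287.  12.]
```

View pics/a.png

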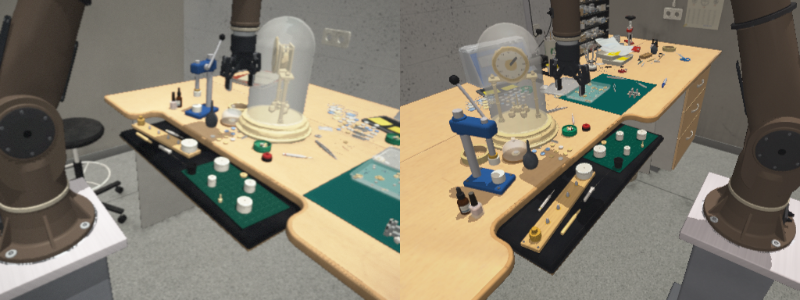

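```bash
python3 - <<'E'
from h import *
for c,(r0,r1,c0,c1) in {'scene':(130,330,140,400),'side':(60,360,60,360)}.items():
    im=vision.get_image(c); W=pts(im)
    cv2.imwrite(f'pics/b_{c}.png',cv2.resize(im['img'][r0:r1,c0:c1,::-1],None,fx=2.6 if c=='scene' else 2,fy=2.6 if c=='scene' else 2,interpolation=cv2.INTER_CUBIC))
    for d in models.cut_out('die_40',c):
            m=d['pixels']; p=W[m]; p=p[~np.isnan(p[:,0])]
            zt=np.percentile(p[:,2],90); t=p[p[:,2]>zt-4]
            lo,hi=np.percentile(t,2,axis=0),np.percentile(t,98,axis=0)
            print(c,round(d['conf'],2),m.sum(),np.round(d['location']*np.array([512,384])),'top',np.round((lo+hi)/2),'ext',np.round(hi-lo))
    # tall obstacles near
    ok=(W[...,2]>55)&(W[...,0]>350)&(W[...,0]<620)&(abs(W[...,1])<500)
    h,_,_=np.histogram2d(W[ok][:,0],W[ok][:,1],bins=[np.arange(350,640,30),np.arange(-500,501,50)]);print(h.astype(int))
E
```

```text
scene 0.87 322 [284. 211.] top [529. -42.  29.] ext [41. 42.  5.]
scene 0.72 339 [312. 261.] top [ 446. -239.   29.] ext [33. 35.  5.]
scene 0.71 308 [239. 187.] top [501. 103.  42.] ext [47. 50.  5.]
scene 0.68 198 [321. 236.] top [ 518. -185.   29.] ext [25. 25.  5.]
[[   0    0    0    0    0    0    0    0    0    0    0    0    0    0
     0    0    0    0    0    0]
 [   0    0    0    0    0    0    0    0    0    0    0    0    0    0
     0    0    0    0    0    0]
 [   0    0    0    0    0    0    0    0    0    0    0    0    0    0
     0    0    0    0    0    0]
 [   0    0    0    0    0    0    0    0    0    0    0    0    0    0
     0    0    0    0    0    0]
 [   0    0    0    0    0    0    0    0    0    0    0    0    0    0
     0    0    0    0    0    0]
 [   0    0    0    0    0    0    0    0    0    0    0    0    0    0
     0    0    0    0    0    0]
 [   0    0    0    0    0    0    0    0    0  136   99    0    0    0
     0    0    0    0    0    0]
 [   0    0    0    0    0    0    0    0    0  814  360    0    0    0
     0    0    0    0  
[... 694 characters left out ...]
0    0    0    0    0    0    0    0
     0    0    0    0    0    0]
 [   0    0    0    0    0    0    0    0    0    0    0    0    0    0
     0    0    0    0    0    0]
 [   0    0    0    0    0    0    0    0    0    0    0    0    0    0
     0    0    0    0    0    0]
 [   0    0    0    0    0    0    0    0    0    0    0    0    0    0
     0    0    0    0    0    0]
 [   0    0    0    0    0    0    0    0    0   80  106    0    0    0
     0    0    0    0    0    0]
 [   0    0    0    0    0    0    0    0    0  326  737    0    0    0
     0    0    0    0    0    0]
 [   0    0    0    0    0    0    0    0    0   71 1498    0    0    0
     0    0    0    0    0    0]]
```

View pics/b_scene.png

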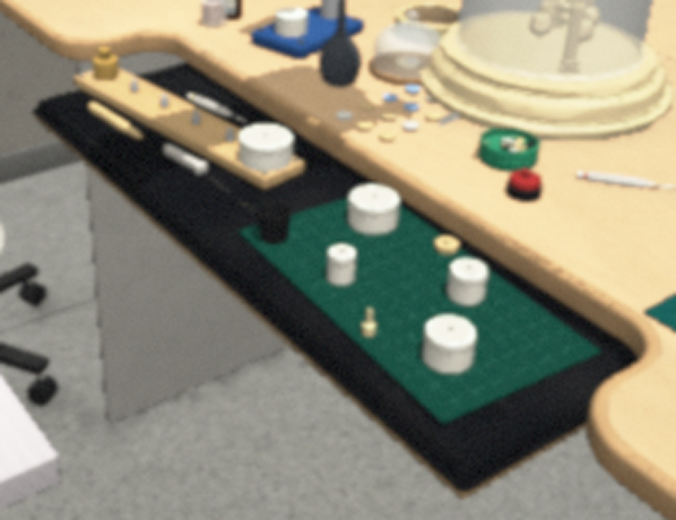

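View pics/b_side.png

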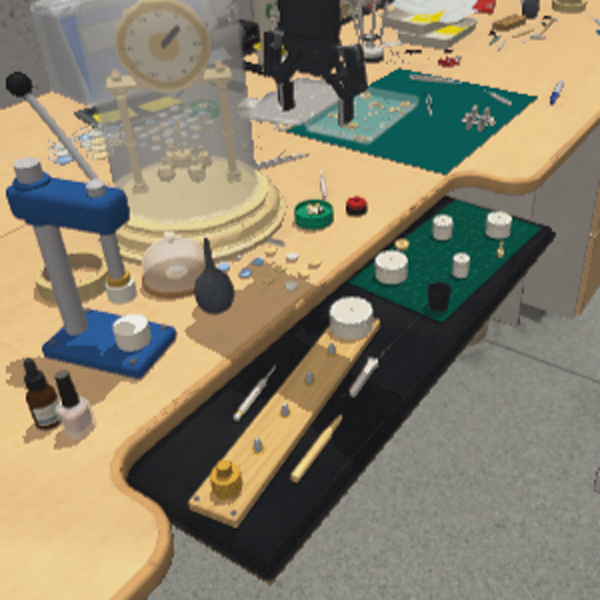

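```bash
python3 - <<'E'
from h import *
u=np.array([-.145,.9894])
for c in ['scene','side','wrist']:
    im=vision.get_image(c); W=pts(im)
    if c=='wrist': save(im,'w0'); print(im['T'].round(2)); 
    for i in range(6):
        q=np.array([503,103.5])+58*i*u
        m=(np.hypot(W[...,0]-q[0],W[...,1]-q[1])<(16 if 0<i<5 else 40))&(W[...,2]>22)
        p=W[m]
        if len(p): print(c,i,q.round(1),len(p),p.mean(0).round(1),p[:,2].max().round(1))
    if c=='wrist':continue
    for y in [-240,-184,-42,160,275]:
        for lo in range(540,620,10):
            m=(abs(W[...,1]-y)<15)&(W[...,0]>lo)&(W[...,0]<lo+10)
            if m.any(): print(y,lo,np.nanmedian(W[m][:,2]).round(),end='; ')
        print()
E
```

```text
scene 0 [503.  103.5] 270 [497.2  94.7  37.4] 44.5
scene 1 [494.6 160.9] 7 [493.9 160.6  25.5] 28.9
scene 2 [486.2 218.3] 7 [485.7 216.5  26.7] 29.5
scene 3 [477.8 275.7] 6 [476.9 273.8  25.8] 29.3
scene 4 [469.4 333. ] 6 [468.5 331.9  25.3] 29.8
scene 5 [461.  390.4] 84 [458.3 384.2  35. ] 52.4
-240 540 1.0; -240 550 1.0; -240 560 1.0; -240 570 21.0; -240 580 33.0; -240 590 35.0; -240 600 35.0; -240 610 35.0; 
-184 540 1.0; -184 550 1.0; -184 560 1.0; -184 570 21.0; -184 580 15.0; -184 590 35.0; -184 600 35.0; -184 610 35.0; 
-42 540 30.0; -42 550 2.0; -42 560 1.0; -42 570 22.0; -42 580 33.0; -42 590 445.0; -42 600 431.0; -42 610 428.0; 
160 540 -825.0; 160 550 -827.0; 160 560 -826.0; 160 570 18.0; 160 580 -4.0; 160 590 -818.0; 160 600 -821.0; 160 610 -817.0; 
275 540 -824.0; 275 550 -822.0; 275 560 -824.0; 275 570 14.0; 275 580 -1.0; 275 590 -819.0; 275 600 -822.0; 275 610 -823.0; 
side 0 [503.  103.5] 339 [500.1 110.3  39.2] 46.3
side 1 [494.6 160.9] 11 [495.9 162.4  26. ] 31.6
side 2 [486.2 218.3] 12 [488.2 218.5  25.5] 29.5
side 3 [477.8 275.7] 15 [478.6 276.7  25.8] 29.7
side 4
[... 301 characters left out ...]
 -184 590 -822.0; -184 600 34.0; -184 610 35.0; 
-42 540 29.0; -42 550 -821.0; -42 560 -408.0; -42 570 17.0; -42 580 -0.0; -42 590 35.0; -42 600 -818.0; -42 610 34.0; 
160 540 -4.0; 160 550 -4.0; 160 560 -3.0; 160 570 19.0; 160 580 34.0; 160 590 35.0; 160 600 36.0; 160 610 35.0; 
275 540 -1.0; 275 550 -2.0; 275 560 -1.0; 275 570 20.0; 275 580 35.0; 275 590 36.0; 275 600 36.0; 275 610 35.0; 
[[ 1.0000e+00 -0.0000e+00 -0.0000e+00  6.2535e+02]
 [-0.0000e+00 -9.5000e-01 -3.2000e-01  8.2490e+01]
 [ 0.0000e+00  3.2000e-01 -9.5000e-01  3.7339e+02]
 [ 0.0000e+00  0.0000e+00  0.0000e+00  1.0000e+00]]
wrist 0 [503.  103.5] 2433 [508.6 104.3  41.1] 44.7
wrist 1 [494.6 160.9] 60 [498.9 160.8  25.9] 30.3
```

View pics/w0.png

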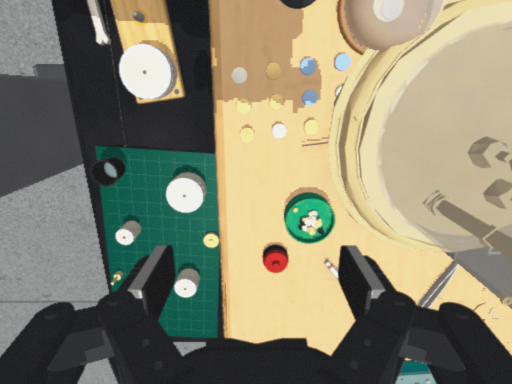

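```bash
cat >> h.py <<'E'
def tops():
    W=pts(vision.get_image('wrist'))
    for d in models.cut_out('die_40','wrist'):
        p=W[d['pixels']]; p=p[~np.isnan(p[:,0])]
        t=p[abs(p[:,2]-np.percentile(p[:,2],80))<2.5]
        if len(t)<20: continue
        (cx,cy),r=cv2.minEnclosingCircle(np.float32(t[:,:2]))
        print(round(d['conf'],2),np.round([cx,cy,r,np.median(t[:,2])],1), 'mean',t.mean(0).round(1))
def to(x,y,z,th):
    s=sensors.state(); R=np.array(s['eef_rot']); t=np.radians(th)
    Y=np.array([np.cos(t),np.sin(t),0]); Z=np.array([0,0,-1.]); G=np.column_stack([np.cross(Y,Z),Y,Z])
    from scipy.spatial.transform import Rotation as Ro
    print('t',round(s['time'],2),'tcp',np.round(s['tcp_pos'],1),'th',np.degrees(np.arctan2(R[1,1],R[0,1])).round(1),'w',round(s['width'],3),'F',np.round(s['contact_force'],1))
    print('lin',np.round(R.T@(np.array([x,y,z])-s['tcp_pos'])/10,2),'dr',np.round(Ro.from_matrix(R.T@G).as_rotvec(),3))
E
python3 - <<'E'
from h import *
tops(); to(446,-101,120,8.3)
E
```

```text
0.94 [ 523.9 -181.4   15.6   29.5] mean [ 524.4 -180.7   29.5]
0.93 [506.4 104.   27.5  42. ] mean [506.9 104.3  42. ]
0.82 [533.9 -40.8  23.6  29.6] mean [534.4 -40.   29.5]
0.64 [449.  -99.8  11.9  29.5] mean [449.5 -99.4  29.5]
t 1.25 tcp [625.   -0.  231.3] th -0.0 w 1.002 F [-0.8  0.3 -1.1]
lin [-10.1  -17.9   11.13] dr [ 0.     0.    -0.145]
```

>>> send_rows --linear '[[-3,-5,2],[-6,-10.5,5],[-8.5,-14.5,8],[-10.05,-17.75,11.1],[-10.05,-17.75,11.1],[-10.05,-17.75,11.1]]' --dr '[[0,0,-0.05],[0,0,-0.1],[0,0,-0.145],[0,0,-0.145],[0,0,-0.145],[0,0,-0.145]]' --grip 5

```text
time: 1.85
tcp_pos: [441.9, -102.4, 118.1]
eef_rot: [[-0.141, 0.99, -0.007], [0.99, 0.141, -0.0], [0.001, -0.007, -1.0]]
contact_force: [0.2, -0.9, -1.2]
width: 0.585
```

```bash
python3 - <<'E'
from h import *
tops(); to(447,-101,6,8.3)
im=vision.get_image('wrist'); save(im,'w1')
E
```

```text
0.93 [ 449.7 -237.4   20.    29.5] mean [ 450.  -236.    29.5]
0.75 [448.1 -99.8  11.8  29.4] mean [448.2 -99.3  29.4]
0.7 [533.3 -40.9  24.   29.5] mean [532.7 -40.3  29.5]
t 1.95 tcp [ 447.5 -100.7  120.4] th 8.2 w 0.587 F [0.  0.8 0.8]
lin [-0.02 -0.06 11.44] dr [ 0.    -0.    -0.001]
```

View pics/w1.png

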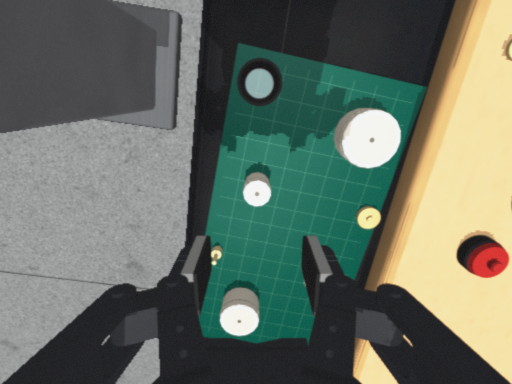

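>>> send_rows --linear '[[0.08,0.05,4.5],[0.08,0.05,8.5],[0.08,0.05,10.6],[0.08,0.05,11.4],[0.08,0.05,11.4],[0.08,0.05,11.4]]' --dr '[[0,0,0],[0,0,0],[0,0,0],[0,0,0],[0,0,0],[0,0,0]]'

```text
time: 2.6
tcp_pos: [450.7, -99.3, 7.9]
eef_rot: [[-0.145, 0.989, 0.004], [0.989, 0.145, -0.0], [-0.001, 0.004, -1.0]]
contact_force: [-0.8, -1.1, 0.3]
width: 0.587
```

>>> send_rows --linear '[[0,0,0],[0,0,0],[0,0,0],[0,0,0],[0,0,0],[0,0,0]]' --dr '[[0,0,0],[0,0,0],[0,0,0],[0,0,0],[0,0,0],[0,0,0]]' --grip 1.5 --squeeze 40

```text
time: 3.2
tcp_pos: [451.9, -99.4, 9.3]
eef_rot: [[-0.145, 0.989, 0.006], [0.989, 0.145, -0.0], [-0.001, 0.006, -1.0]]
contact_force: [-0.6, -0.4, 10.1]
width: 0.262
```

```bash
python3 - <<'E'
from h import *
to(471,333,110,8.3)
E
```

```text
t 3.2 tcp [451.9 -99.4   9.3] th 8.3 w 0.262 F [-0.6 -0.4 10.1]
lin [ 42.49   8.22 -10.07] dr [0.006 0.001 0.001]
```

>>> send_rows --linear '[[0,0,-2],[0,0,-5],[0,0,-8],[0,0,-11],[0,0,-11],[0,0,-11]]' --dr '[[0,0,0],[0,0,0],[0,0,0],[0,0,0],[0,0,0],[0,0,0]]'

```text
time: 3.8
tcp_pos: [451.8, -99.5, 120.2]
eef_rot: [[-0.145, 0.989, 0.009], [0.989, 0.145, -0.001], [-0.002, 0.009, -1.0]]
contact_force: [-0.4, -0.4, -0.3]
width: 0.266
```

```bash
python3 - <<'E'
from h import *
tops(); to(471,333,110,8.3)
im=vision.get_image('wrist'); side=vision.get_image('side')
cv2.imwrite('pics/c.png',np.hstack([cv2.resize(im['img'],(400,300)),cv2.resize(side['img'][120:270,180:380],(400,300))])[:,:,::-1])
E
```

```text
0.62 [ 527.4 -173.8   12.3   29.3] mean [ 528.6 -172.7   29.2]
0.6 [ 451.  -236.9   19.6   29.6] mean [ 454.9 -236.3   29.6]
0.59 [533.  -41.   23.8  29.5] mean [532.7 -40.4  29.5]
0.58 [453.  -98.9  12.9 140.3] mean [452.  -98.2 140.3]
t 3.9 tcp [450.7 -99.3 118.8] th 8.3 w 0.262 F [-0.1  0.7 -1.3]
lin [42.48  8.27  0.88] dr [0.006 0.001 0.001]
```

View pics/c.png

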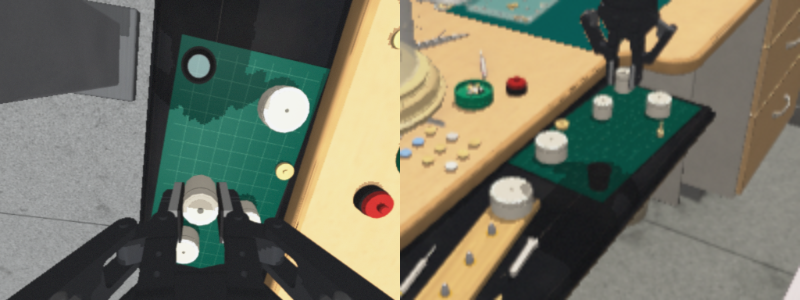

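>>> send_rows --linear '[[4.5,0.9,0],[9,1.8,0],[13.5,2.7,0],[18,3.6,0],[22.5,4.5,0],[27,5.4,0],[31,6.2,0],[34,6.8,0]]' --dr '[[0,0,0],[0,0,0],[0,0,0],[0,0,0],[0,0,0],[0,0,0],[0,0,0],[0,0,0]]'

```text
time: 4.8
tcp_pos: [467.6, 250.0, 117.5]
eef_rot: [[-0.147, 0.989, 0.003], [0.989, 0.147, 0.0], [-0.0, 0.003, -1.0]]
contact_force: [0.6, -0.9, -0.8]
width: 0.264
```

>>> send_rows --linear '[[0,0,0],[0,0,0]]' --dr '[[0,0,0],[0,0,0]]'

```text
time: 5.0
tcp_pos: [466.7, 250.5, 116.3]
eef_rot: [[-0.149, 0.989, 0.001], [0.989, 0.149, -0.001], [-0.001, 0.001, -1.0]]
contact_force: [-0.1, -1.1, -0.0]
width: 0.26
```

```bash
cat >> h.py <<'E'
def posts(view=None):
    im=vision.get_image('wrist'); W=pts(im)
    if view: save(im,view)
    u=np.array([-.145,.9894])
    for i in range(1,5):
        q=np.array([504,103.5])+58*i*u
        m=(np.hypot(W[...,0]-q[0],W[...,1]-q[1])<14)&(W[...,2]>24)&(W[...,2]<34)
        if m.sum()>3:
            p=W[m]; print('post',i,m.sum(),p.mean(0).round(1),p[p[:,2]>27].mean(0).round(1))
    m=(np.hypot(W[...,0]-462,W[...,1]-390)<30)&(W[...,2]>46)&(W[...,2]<56)
    if m.sum()>3: print('stub',m.sum(),W[m].mean(0).round(1))
E
python3 - <<'E'
from h import *
posts('w2'); tops(); to(471,333,120,8.3)
E
```

```text
post 1 40 [497.5 163.   27.4] [497.6 162.6  28.5]
post 2 46 [489.  220.5  27. ] [489.2 220.   28.9]
post 3 58 [480.7 277.5  27.3] [480.9 277.   28.9]
post 4 69 [472.5 333.9  27.3] [472.8 333.7  28.7]
stub 209 [464.9 386.9  49.7]
0.8 [496.6 117.2  22.6  42. ] mean [497.6 118.8  41.9]
0.58 [467.7 249.6  12.1 136.5] mean [467.4 250.4 136.5]
t 5.15 tcp [467.6 248.2 116.9] th 8.4 w 0.261 F [0.6 0.3 0.7]
lin [ 8.34  1.57 -0.32] dr [0.002 0.002 0.001]
```

View pics/w2.png

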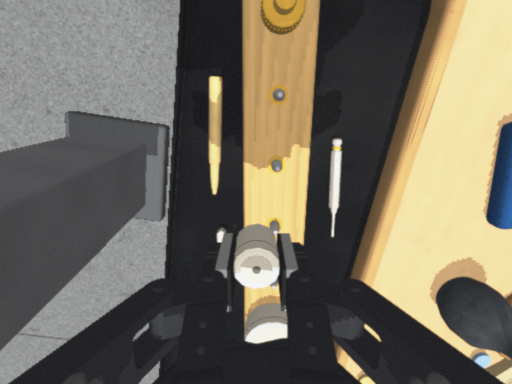

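>>> send_rows --linear '[[3,0.6,0],[6,1.25,0],[8.28,1.74,0],[8.28,1.74,0],[8.28,1.74,0],[8.28,1.74,0]]' --dr '[[0,0,0],[0,0,0],[0,0,0],[0,0,0],[0,0,0],[0,0,0]]'

```text
time: 5.75
tcp_pos: [473.1, 330.6, 116.7]
eef_rot: [[-0.143, 0.99, 0.002], [0.99, 0.143, -0.003], [-0.003, 0.002, -1.0]]
contact_force: [-0.7, -0.2, -0.9]
width: 0.261
```

```bash
python3 - <<'E'
from h import *
tops(); to(472,333.5,42,8.3);to(472,333.5,24,8.3)
E
```

```text
0.91 [473.6 330.8  12.1 136.7] mean [473.4 331.8 136.7]
t 5.85 tcp [473.1 331.  116.9] th 8.2 w 0.262 F [ 0.4  0.3 -0. ]
lin [ 0.28 -0.09  7.49] dr [ 0.002  0.002 -0.001]
t 5.85 tcp [473.1 331.  116.9] th 8.2 w 0.262 F [ 0.4  0.3 -0. ]
lin [ 0.29 -0.09  9.29] dr [ 0.002  0.002 -0.001]
```

>>> send_rows --linear '[[0.28,-0.08,4],[0.28,-0.08,6.5],[0.28,-0.08,7.5],[0.28,-0.08,8.3],[0.28,-0.08,9.2],[0.28,-0.08,9.4],[0.28,-0.08,9.4]]' --dr '[[0,0,0],[0,0,0],[0,0,0],[0,0,0],[0,0,0],[0,0,0],[0,0,0]]'

```text
time: 6.55
tcp_pos: [472.4, 333.5, 23.1]
eef_rot: [[-0.143, 0.99, 0.003], [0.99, 0.143, -0.002], [-0.002, 0.002, -1.0]]
contact_force: [0.1, 0.7, -0.2]
width: 0.261
```

```bash
python3 - <<'E'
from h import *
tops(); to(472,333.5,22.5,8.3)
E
```

```text
0.91 [472.8 333.9  12.   43.2] mean [472.7 334.7  43.1]
t 6.65 tcp [472.5 333.7  23.5] th 8.2 w 0.257 F [-0.3 -0.6 -0.3]
lin [-0.02 -0.06  0.1 ] dr [ 0.003  0.002 -0.001]
```

>>> send_rows --linear '[[0,0,0.05],[0,0,0.05],[0,0,0.05],[0,0,0.05],[0,0,0.05]]' --dr '[[0,0,0],[0,0,0],[0,0,0],[0,0,0],[0,0,0]]' --grip 5

```text
time: 7.15
tcp_pos: [472.6, 333.7, 23.0]
eef_rot: [[-0.143, 0.99, 0.003], [0.99, 0.143, -0.001], [-0.002, 0.003, -1.0]]
contact_force: [0.2, -0.2, 0.3]
width: 0.587
```

>>> send_rows --linear '[[0,0,-2],[0,0,-5],[0,0,-9],[0,0,-10],[0,0,-10],[0,0,-10]]' --dr '[[0,0,0],[0,0,0],[0,0,0],[0,0,0],[0,0,0],[0,0,0]]'

```text
time: 7.75
tcp_pos: [471.8, 333.5, 122.2]
eef_rot: [[-0.143, 0.99, 0.002], [0.99, 0.143, -0.002], [-0.002, 0.002, -1.0]]
contact_force: [-1.2, -0.3, -0.3]
width: 0.584
```

```bash
python3 - <<'E'
from h import *
tops(); posts(); to(522,-183,140,8.3)
E
```

```text
0.86 [473.1 334.1  11.8  41.9] mean [473.  334.7  41.9]
post 1 7 [497.2 164.8  24.8] [nan nan nan]
post 2 40 [489.  220.7  27. ] [489.  220.1  28.7]
post 3 48 [481. 278.  27.] [481.2 277.4  28.8]
post 4 67 [470.6 343.6  28.4] [470.7 343.8  29.9]
stub 316 [464.5 391.7  50.1]
t 7.9 tcp [471.5 333.3 121.5] th 8.2 w 0.589 F [-1.1 -0.8  0. ]
lin [-51.82  -2.4   -1.68] dr [ 0.001  0.003 -0.001]h.py:31: RuntimeWarning: Mean of empty slice.
  p=W[m]; print('post',i,m.sum(),p.mean(0).round(1),p[p[:,2]>27].mean(0).round(1))
  ret = um.true_divide(
```

>>> send_rows --linear '[[-5,-0.2,-0.5],[-10,-0.4,-1],[-15,-0.6,-1.5],[-20,-0.8,-1.5],[-25,-1.1,-1.5],[-30,-1.4,-1.5],[-35,-1.6,-1.5],[-40,-1.8,-1.5]]' --dr '[[0,0,0],[0,0,0],[0,0,0],[0,0,0],[0,0,0],[0,0,0],[0,0,0],[0,0,0]]' --grip 4.4

```text
time: 8.7
tcp_pos: [510.2, -65.5, 136.9]
eef_rot: [[-0.144, 0.99, -0.0], [0.99, 0.144, -0.003], [-0.003, -0.001, -1.0]]
contact_force: [0.1, 0.5, -0.6]
width: 0.513
```

```bash
python3 - <<'E'
from h import *
to(523,-183,120,8.3)
E
```

```text
t 8.7 tcp [510.2 -65.5 136.9] th 8.3 w 0.513 F [ 0.1  0.5 -0.6]
lin [-11.8   -0.41   1.73] dr [-0.001  0.003 -0.001]
```

>>> send_rows --linear '[[-4,-0.2,0.5],[-8,-0.3,1],[-11.8,-0.4,1.7],[-11.8,-0.4,1.7],[-11.8,-0.4,1.7],[-11.8,-0.4,1.7]]' --dr '[[0,0,0],[0,0,0],[0,0,0],[0,0,0],[0,0,0],[0,0,0]]'

```text
time: 9.3
tcp_pos: [522.9, -181.4, 119.7]
eef_rot: [[-0.145, 0.989, -0.001], [0.989, 0.145, -0.002], [-0.002, -0.002, -1.0]]
contact_force: [-0.6, 1.6, 0.2]
width: 0.512
```

```bash
python3 - <<'E'
from h import *
tops(); to(523,-182,11,8.3)
E
```

```text
0.95 [ 523.2 -182.1   15.7   29.5] mean [ 523.2 -181.6   29.4]
0.95 [ 449.9 -237.4   20.2   29.5] mean [ 450.7 -236.5   29.5]
0.73 [533.5 -41.3  23.8  29.5] mean [534.2 -47.3  29.5]
t 9.4 tcp [ 523.2 -181.2  120.2] th 8.4 w 0.517 F [ 0.2 -0.  -0.7]
lin [-0.05 -0.02 10.92] dr [-0.001  0.002  0.002]
```

>>> send_rows --linear '[[-0.07,0,4.5],[-0.07,0,8.5],[-0.07,0,10.3],[-0.07,0,10.9],[-0.07,0,10.9],[-0.07,0,10.9],[-0.07,0,10.9]]' --dr '[[0,0,0],[0,0,0],[0,0,0],[0,0,0],[0,0,0],[0,0,0],[0,0,0]]'

```text
time: 10.1
tcp_pos: [524.4, -182.3, 12.6]
eef_rot: [[-0.146, 0.989, 0.002], [0.989, 0.146, -0.003], [-0.003, 0.001, -1.0]]
contact_force: [1.3, -0.1, 1.5]
width: 0.514
```

>>> send_rows --linear '[[0,0,0],[0,0,0],[0,0,0],[0,0,0],[0,0,0],[0,0,0]]' --dr '[[0,0,0],[0,0,0],[0,0,0],[0,0,0],[0,0,0],[0,0,0]]' --grip 2.2

```text
time: 10.7
tcp_pos: [525.1, -182.5, 13.7]
eef_rot: [[-0.146, 0.989, 0.004], [0.989, 0.146, -0.003], [-0.004, 0.003, -1.0]]
contact_force: [-1.8, 1.3, 9.0]
width: 0.356
```

>>> send_rows --linear '[[0,0,-2],[0,0,-5],[0,0,-9],[0,0,-11],[0,0,-11],[0,0,-11]]' --dr '[[0,0,0],[0,0,0],[0,0,0],[0,0,0],[0,0,0],[0,0,0]]'

```text
time: 11.3
tcp_pos: [524.8, -182.1, 123.9]
eef_rot: [[-0.146, 0.989, 0.004], [0.989, 0.146, -0.004], [-0.004, 0.004, -1.0]]
contact_force: [0.1, -0.1, -0.6]
width: 0.359
```

```bash
python3 - <<'E'
from h import *
tops(); to(480,277,120,8.3)
E
```

```text
0.87 [ 450.2 -237.5   19.8   29.6] mean [ 450.7 -236.5   29.5]
0.68 [533.6 -41.7  23.7  29.5] mean [534.2 -47.4  29.5]
0.6 [ 525.1 -181.3   16.   139.7] mean [ 524.9 -180.4  139.7]
t 11.4 tcp [ 523.9 -181.9  122.6] th 8.4 w 0.357 F [-1.1  0.3 -0.1]
lin [46.04  2.36  0.12] dr [0.001 0.003 0.002]
```

>>> send_rows --linear '[[5,0.3,0],[10,0.5,0],[15,0.8,0],[20,1,0],[25,1.3,0],[30,1.5,0],[35,1.8,0],[40,2,0]]' --dr '[[0,0,0],[0,0,0],[0,0,0],[0,0,0],[0,0,0],[0,0,0],[0,0,0],[0,0,0]]'

```text
time: 12.2
tcp_pos: [484.2, 217.6, 120.2]
eef_rot: [[-0.146, 0.989, 0.0], [0.989, 0.146, -0.004], [-0.004, -0.0, -1.0]]
contact_force: [1.2, 0.4, 1.2]
width: 0.355
```

```bash
python3 - <<'E'
from h import *
to(480.3,276.8,120,8.3)
E
```

```text
t 12.2 tcp [484.2 217.6 120.2] th 8.4 w 0.355 F [1.2 0.4 1.2]
lin [ 5.92  0.47 -0.  ] dr [-0.     0.004  0.002]
```

>>> send_rows --linear '[[3,0.25,0],[5.9,0.47,0],[5.9,0.47,0],[5.9,0.47,0],[5.9,0.47,0],[5.9,0.47,0],[5.9,0.47,0]]' --dr '[[0,0,0],[0,0,0],[0,0,0],[0,0,0],[0,0,0],[0,0,0],[0,0,0]]'

```text
time: 12.9
tcp_pos: [480.6, 275.4, 119.9]
eef_rot: [[-0.144, 0.99, 0.0], [0.99, 0.144, -0.004], [-0.004, -0.001, -1.0]]
contact_force: [-0.0, 0.5, -0.5]
width: 0.355
```

```bash
python3 - <<'E'
from h import *
tops(); to(480.3,276.8,27,8.3)
E
```

```text
0.89 [481.3 275.9  16.1 135.7] mean [480.8 277.1 135.6]
0.73 [503.3 124.1  19.7  37.5] mean [502.4 129.7  37.5]
0.67 [473.  333.7  11.9  41.9] mean [473.  334.1  41.9]
t 13.0 tcp [480.5 275.9 120.1] th 8.3 w 0.358 F [-0.9  1.3  0.6]
lin [ 0.13 -0.    9.3 ] dr [-0.     0.004  0.001]
```

>>> send_rows --linear '[[0.12,0,4],[0.12,0,6.5],[0.12,0,7.5],[0.12,0,8.3],[0.12,0,9.1],[0.12,0,9.3],[0.12,0,9.3]]' --dr '[[0,0,0],[0,0,0],[0,0,0],[0,0,0],[0,0,0],[0,0,0],[0,0,0]]'

```text
time: 13.7
tcp_pos: [480.6, 276.9, 27.4]
eef_rot: [[-0.145, 0.989, 0.001], [0.989, 0.145, -0.004], [-0.004, 0.0, -1.0]]
contact_force: [1.0, 0.1, 0.8]
width: 0.356
```

```bash
python3 - <<'E'
from h import *
tops(); to(480.3,276.8,26,8.3)
E
```

```text
0.93 [480.9 277.5  15.9  43.2] mean [480.8 278.7  43.1]
0.17 [478.7 299.1 105.3  13.4] mean [474.3 323.3  13.4]
t 13.8 tcp [480.7 277.   27.7] th 8.3 w 0.359 F [ 0.2 -0.1 -0.6]
lin [-0.02 -0.05  0.17] dr [0.001 0.003 0.001]
```

>>> send_rows --linear '[[0,0,0.05],[0,0,0.05],[0,0,0.05],[0,0,0.05],[0,0,0.05]]' --dr '[[0,0,0],[0,0,0],[0,0,0],[0,0,0],[0,0,0]]' --grip 5.5

```text
time: 14.3
tcp_pos: [480.8, 277.0, 27.2]
eef_rot: [[-0.145, 0.989, 0.001], [0.989, 0.145, -0.003], [-0.003, 0.001, -1.0]]
contact_force: [-0.3, -0.0, -0.4]
width: 0.643
```

>>> send_rows --linear '[[0,0,-2],[0,0,-5],[0,0,-9],[0,0,-10],[0,0,-10],[0,0,-10]]' --dr '[[0,0,0],[0,0,0],[0,0,0],[0,0,0],[0,0,0],[0,0,0]]'

```text
time: 14.9
tcp_pos: [480.2, 277.0, 126.5]
eef_rot: [[-0.145, 0.989, 0.0], [0.989, 0.145, -0.004], [-0.004, -0.0, -1.0]]
contact_force: [-0.7, 0.0, -0.6]
width: 0.645
```

```bash
python3 - <<'E'
from h import *
tops(); posts(); to(450,-237.5,130,8.3)
E
```

```text
0.96 [473.  333.9  11.8  42. ] mean [472.9 334.1  41.9]
0.89 [481.2 277.3  15.7  42. ] mean [481.1 278.2  41.9]
0.66 [503.3 124.2  20.   41.6] mean [502.5 127.   41.4]
post 1 42 [497.4 163.2  27.1] [497.5 162.8  28.8]
post 2 47 [489.2 220.4  27. ] [489.3 219.9  28.8]
post 4 5 [470.4 344.   27.6] [465.4 342.6  31.7]
stub 403 [464.7 390.9  50. ]
t 15.05 tcp [479.8 276.8 125.7] th 8.3 w 0.648 F [-0.1 -0.8  0.1]
lin [-50.45 -10.41  -0.17] dr [-0.002  0.005  0.001]
```

>>> send_rows --linear '[[-4.9,-1,0],[-9.8,-2,0],[-14.7,-3,0],[-19.6,-4,0],[-24.5,-5,0],[-29.4,-6,0],[-34.3,-7,0],[-39.2,-8,0]]' --dr '[[0,0.005,0],[0,0.005,0],[0,0.005,0],[0,0.005,0],[0,0.005,0],[0,0.005,0],[0,0.005,0],[0,0.005,0]]' --grip 6

```text
time: 15.85
tcp_pos: [456.6, -123.8, 126.9]
eef_rot: [[-0.145, 0.989, -0.003], [0.989, 0.145, 0.0], [0.001, -0.003, -1.0]]
contact_force: [0.8, 0.2, 0.5]
width: 0.701
```

```bash
python3 - <<'E'
from h import *
to(450,-237.5,122,8.3)
E
```

```text
t 15.85 tcp [ 456.6 -123.8  126.9] th 8.3 w 0.701 F [0.8 0.2 0.5]
lin [-11.15  -2.3    0.49] dr [-0.003 -0.001  0.001]
```

>>> send_rows --linear '[[-4,-0.8,0.2],[-8,-1.6,0.4],[-11.15,-2.3,0.5],[-11.15,-2.3,0.5],[-11.15,-2.3,0.5],[-11.15,-2.3,0.5]]' --dr '[[0,0,0],[0,0,0],[0,0,0],[0,0,0],[0,0,0],[0,0,0]]'

```text
time: 16.45
tcp_pos: [449.9, -236.0, 121.3]
eef_rot: [[-0.147, 0.989, -0.004], [0.989, 0.147, 0.001], [0.002, -0.004, -1.0]]
contact_force: [0.1, 0.5, -0.3]
width: 0.697
```

```bash
python3 - <<'E'
from h import *
tops(); to(450,-237.5,14,8.3)
E
```

```text
0.71 [ 450.  -236.9   19.5   29.5] mean [ 449.8 -236.5   29.5]
t 16.55 tcp [ 450.2 -235.9  121.7] th 8.5 w 0.699 F [ 0.3  0.2 -0.2]
lin [-1.700e-01 -1.000e-02  1.077e+01] dr [-0.003 -0.002  0.003]
```

>>> send_rows --linear '[[-0.15,0,4.5],[-0.15,0,8.5],[-0.15,0,10.3],[-0.15,0,10.8],[-0.15,0,10.8],[-0.15,0,10.8],[-0.15,0,10.8]]' --dr '[[0,0,0],[0,0,0],[0,0,0],[0,0,0],[0,0,0],[0,0,0],[0,0,0]]'

```text
time: 17.25
tcp_pos: [451.0, -237.5, 14.9]
eef_rot: [[-0.148, 0.989, -0.001], [0.989, 0.148, 0.0], [0.0, -0.001, -1.0]]
contact_force: [-0.4, 0.2, 0.5]
width: 0.707
```

>>> send_rows --linear '[[0,0,0],[0,0,0],[0,0,0],[0,0,0],[0,0,0],[0,0,0]]' --dr '[[0,0,0],[0,0,0],[0,0,0],[0,0,0],[0,0,0],[0,0,0]]' --grip 3

```text
time: 17.85
tcp_pos: [451.8, -237.8, 16.2]
eef_rot: [[-0.148, 0.989, 0.001], [0.989, 0.148, -0.0], [-0.001, 0.001, -1.0]]
contact_force: [-2.6, 1.1, 11.2]
width: 0.449
```

>>> send_rows --linear '[[0,0,-2],[0,0,-5],[0,0,-9],[0,0,-11],[0,0,-11],[0,0,-11]]' --dr '[[0,0,0],[0,0,0],[0,0,0],[0,0,0],[0,0,0],[0,0,0]]'

```text
time: 18.45
tcp_pos: [451.9, -237.8, 126.6]
eef_rot: [[-0.148, 0.989, 0.002], [0.989, 0.148, -0.001], [-0.001, 0.002, -1.0]]
contact_force: [-1.2, -0.7, -0.8]
width: 0.449
```

```bash
python3 - <<'E'
from h import *
tops(); to(489,219.5,124,8.3)
E
```

```text
0.78 [ 452.4 -237.2   20.   139.8] mean [ 452.  -235.8  139.7]
t 18.55 tcp [ 451.1 -237.4  125.4] th 8.5 w 0.447 F [-0.2  0.2 -0.7]
lin [44.63 10.5   0.14] dr [-0.001 -0.     0.003]
```

>>> send_rows --linear '[[4.8,1.1,0],[9.6,2.2,0],[14.4,3.4,0],[19.2,4.5,0],[24,5.6,0],[28.8,6.8,0],[33.6,7.9,0],[38.4,9,0]]' --dr '[[0,0,0],[0,0,0],[0,0,0],[0,0,0],[0,0,0],[0,0,0],[0,0,0],[0,0,0]]'

```text
time: 19.35
tcp_pos: [482.6, 157.4, 124.2]
eef_rot: [[-0.148, 0.989, -0.003], [0.989, 0.148, -0.001], [-0.0, -0.003, -1.0]]
contact_force: [1.2, 0.1, -0.8]
width: 0.448
```

```bash
python3 - <<'E'
from h import *
to(488.4,219.5,124,8.3)
E
```

```text
t 19.35 tcp [482.6 157.4 124.2] th 8.5 w 0.448 F [ 1.2  0.1 -0.8]
lin [6.06 1.49 0.02] dr [-0.003  0.     0.003]
```

>>> send_rows --linear '[[3,0.75,0],[6.06,1.48,0],[6.06,1.48,0],[6.06,1.48,0],[6.06,1.48,0],[6.06,1.48,0],[6.06,1.48,0]]' --dr '[[0,0,0],[0,0,0],[0,0,0],[0,0,0],[0,0,0],[0,0,0],[0,0,0]]'

```text
time: 20.05
tcp_pos: [488.3, 218.4, 124.1]
eef_rot: [[-0.146, 0.989, -0.003], [0.989, 0.146, -0.001], [-0.001, -0.003, -1.0]]
contact_force: [-0.1, -0.5, -0.7]
width: 0.447
```

```bash
python3 - <<'E'
from h import *
tops(); to(488.4,219.5,29,8.3)
E
```

```text
0.96 [481.2 277.3  15.6  42. ] mean [481.1 277.7  41.9]
0.83 [505.7 104.7  27.8  42.1] mean [505.7 105.   42.1]
0.64 [488.5 218.8  20.  137.3] mean [488.6 220.2 137.2]
0.58 [473.1 333.5  11.8  41.9] mean [473.  333.5  41.9]
t 20.15 tcp [488.3 218.8 124.2] th 8.4 w 0.446 F [-0.5 -0.3 -0.7]
lin [0.07 0.04 9.52] dr [-0.003  0.     0.002]
```

Lower by 94.5 mm (top 137.3 → 42.8).

>>> send_rows --linear '[[0.1,0.05,4],[0.1,0.05,6.5],[0.1,0.05,7.5],[0.1,0.05,8.5],[0.1,0.05,9.2],[0.1,0.05,9.45],[0.1,0.05,9.45]]' --dr '[[0,0,0],[0,0,0],[0,0,0],[0,0,0],[0,0,0],[0,0,0],[0,0,0]]'

```text
time: 20.85
tcp_pos: [488.7, 219.9, 30.0]
eef_rot: [[-0.146, 0.989, -0.002], [0.989, 0.146, -0.001], [-0.0, -0.002, -1.0]]
contact_force: [0.6, 0.0, -0.4]
width: 0.45
```

```bash
python3 - <<'E'
from h import *
tops(); to(488.4,219.5,29,8.3)
E
```

```text
0.98 [481.1 277.3  15.7  42. ] mean [481.  277.9  42. ]
0.95 [472.9 333.3  11.8  42. ] mean [473.4 329.9  42. ]
0.94 [488.6 220.5  20.2  43.2] mean [488.9 221.8  43.2]
t 20.95 tcp [488.8 220.   30.4] th 8.4 w 0.449 F [ 0.3 -0.5 -0.2]
lin [-0.05 -0.05  0.14] dr [-0.002  0.     0.002]
```

>>> send_rows --linear '[[0,0,0.05],[0,0,0.05],[0,0,0.05],[0,0,0.05],[0,0,0.05]]' --dr '[[0,0,0],[0,0,0],[0,0,0],[0,0,0],[0,0,0]]' --grip 6.4

```text
time: 21.45
tcp_pos: [488.9, 220.1, 29.9]
eef_rot: [[-0.146, 0.989, -0.002], [0.989, 0.146, -0.0], [0.0, -0.002, -1.0]]
contact_force: [0.9, -0.0, 0.1]
width: 0.75
```

>>> send_rows --linear '[[0,0,-2],[0,0,-5],[0,0,-9],[0,0,-10],[0,0,-10],[0,0,-10]]' --dr '[[0,0,0],[0,0,0],[0,0,0],[0,0,0],[0,0,0],[0,0,0]]'

```text
time: 22.05
tcp_pos: [488.6, 219.8, 129.1]
eef_rot: [[-0.146, 0.989, -0.002], [0.989, 0.146, -0.001], [-0.0, -0.002, -1.0]]
contact_force: [-0.0, 0.2, 0.1]
width: 0.754
```

```bash
python3 - <<'E'
from h import *
tops(); posts(); to(533.5,-41.3,125,98.3)
print(sensors.state()['joint_pos'])
E
```

```text
0.82 [481.2 277.5  15.5  42. ] mean [481.2 277.8  42. ]
0.69 [505.6 104.8  27.9  42.1] mean [505.6 106.3  42. ]
0.62 [489.3 220.4  19.7  42. ] mean [489.2 221.1  42. ]
0.58 [473.1 333.5  11.8  42. ] mean [473.  333.6  42. ]
post 1 49 [497.4 163.   26.7] [497.5 162.4  28.7]
post 4 9 [473.5 323.2  27.6] [473.9 323.8  29.4]
t 22.2 tcp [488.2 219.6 128.4] th 8.4 w 0.749 F [-0.  -0.2  0.1]
lin [-26.47   0.66   0.37] dr [-0.004 -0.003 -1.569]
[-27.36672374  23.35674137  -3.37186884 109.26798467   1.75150806
  47.66316212 -23.22628376]
```

>>> send_rows --linear '[[-3,0.05,0],[-6.6,0.15,0],[-10,0.25,0],[-13.2,0.35,0],[-16.6,0.4,0],[-20,0.5,0.1],[-23.3,0.6,0.2],[-26.5,0.65,0.3]]' --dr '[[0,0,-0.13],[0,0,-0.26],[0,0,-0.39],[0,0,-0.52],[0,0,-0.65],[0,0,-0.78],[0,0,-0.91],[0,0,-1.04]]'

```text
time: 23.0
tcp_pos: [532.9, -43.1, 124.5]
eef_rot: [[-0.929, 0.37, -0.006], [0.37, 0.929, -0.001], [0.005, -0.003, -1.0]]
contact_force: [0.5, 0.5, 0.3]
width: 0.751
```

```bash
python3 - <<'E'
from h import *
to(533.5,-41.3,125,98.3)
E
```

```text
t 23.0 tcp [532.9 -43.1 124.5] th 68.3 w 0.751 F [0.5 0.5 0.3]
lin [ 0.02  0.19 -0.05] dr [-0.002 -0.006 -0.523]
```

>>> send_rows --linear '[[0,0.15,0],[0,0.15,0],[0,0.15,0],[0,0.15,0],[0,0.15,0],[0,0.15,0]]' --dr '[[0,0,-0.14],[0,0,-0.28],[0,0,-0.38],[0,0,-0.38],[0,0,-0.38],[0,0,-0.38]]'

```text
time: 23.6
tcp_pos: [533.3, -41.6, 124.1]
eef_rot: [[-1.0, 0.001, -0.006], [0.001, 1.0, -0.001], [0.006, -0.001, -1.0]]
contact_force: [0.0, 0.5, -0.0]
width: 0.745
```

```bash
python3 - <<'E'
from h import *
tops(); to(533.2,-41.5,17,90)
E
```

```text
0.93 [505.4 103.8  28.   42. ] mean [504.3 103.3  42. ]
0.6 [532.7 -40.8  23.7  29.6] mean [531.8 -41.   29.5]
t 23.7 tcp [533.4 -41.5 124.3] th 90.0 w 0.746 F [-0.1 -0.2 -0.2]
lin [-0.04  0.02 10.73] dr [-0.001 -0.006  0.   ]
```

>>> send_rows --linear '[[0.05,0.05,4.5],[0.05,0.05,8.5],[0.05,0.05,10.2],[0.05,0.05,10.7],[0.05,0.05,10.7],[0.05,0.05,10.7],[0.05,0.05,10.7]]' --dr '[[0,-0.006,0],[0,-0.006,0],[0,-0.006,0],[0,-0.006,0],[0,-0.006,0],[0,-0.006,0],[0,-0.006,0]]'

```text
time: 24.4
tcp_pos: [533.3, -41.2, 18.6]
eef_rot: [[-1.0, -0.0, 0.002], [-0.0, 1.0, -0.001], [-0.002, -0.001, -1.0]]
contact_force: [-0.7, 0.3, -0.7]
width: 0.75
```

>>> send_rows --linear '[[0,0,0],[0,0,0],[0,0,0],[0,0,0],[0,0,0],[0,0,0]]' --dr '[[0,0,0],[0,0,0],[0,0,0],[0,0,0],[0,0,0],[0,0,0]]' --grip 3.8

```text
time: 25.0
tcp_pos: [534.2, -41.2, 20.1]
eef_rot: [[-1.0, 0.0, 0.004], [0.0, 1.0, -0.002], [-0.004, -0.002, -1.0]]
contact_force: [-2.8, -0.6, 10.7]
width: 0.536
```

>>> send_rows --linear '[[0,0,-2],[0,0,-5],[0,0,-9],[0,0,-11],[0,0,-11],[0,0,-11]]' --dr '[[0,0,0],[0,0,0],[0,0,0],[0,0,0],[0,0,0],[0,0,0]]'

```text
time: 25.6
tcp_pos: [533.8, -41.2, 130.5]
eef_rot: [[-1.0, 0.001, 0.006], [0.0, 1.0, -0.002], [-0.006, -0.002, -1.0]]
contact_force: [-1.0, -0.5, -1.6]
width: 0.533
```

```bash
python3 - <<'E'
from h import *
tops(); to(497,162,128,8.3)
E
```

```text
0.81 [532.2 -41.3  23.9 139.8] mean [530.8 -40.6 139.8]
0.63 [505.1 104.1  27.8  42. ] mean [504.2 103.2  42. ]
t 25.7 tcp [532.9 -41.2 129.2] th 90.0 w 0.534 F [-0.2 -0.6 -0.9]
lin [ 3.6  20.32  0.07] dr [1.000e-03 4.000e-03 1.426e+00]
```

>>> send_rows --linear '[[0.4,2.5,0],[0.9,5,0],[1.3,7.5,0],[1.8,10,0],[2.2,12.5,0],[2.7,15,0],[3.1,17.5,0],[3.5,20.3,0]]' --dr '[[0,0,0.14],[0,0,0.28],[0,0,0.42],[0,0,0.56],[0,0,0.7],[0,0,0.84],[0,0,0.98],[0,0,1.12]]'

```text
time: 26.5
tcp_pos: [497.0, 162.1, 127.4]
eef_rot: [[-0.43, 0.903, 0.001], [0.903, 0.43, -0.003], [-0.003, -0.001, -1.0]]
contact_force: [-0.5, 0.1, -0.8]
width: 0.534
```

```bash
python3 - <<'E'
from h import *
to(497.3,161.8,128,8.3)
E
```

```text
t 26.5 tcp [497.  162.1 127.4] th 25.4 w 0.534 F [-0.5  0.1 -0.8]
lin [-0.04  0.01 -0.06] dr [-0.     0.003  0.299]
```

>>> send_rows --linear '[[0,0,0],[0,0,0],[0,0,0],[0,0,0],[0,0,0],[0,0,0]]' --dr '[[0,0,0.14],[0,0,0.28],[0,0,0.3],[0,0,0.3],[0,0,0.3],[0,0,0.3]]'

```text
time: 27.1
tcp_pos: [497.0, 161.8, 127.3]
eef_rot: [[-0.145, 0.989, 0.0], [0.989, 0.145, -0.003], [-0.003, -0.0, -1.0]]
contact_force: [-0.2, 0.0, -0.3]
width: 0.532
```

```bash
python3 - <<'E'
from h import *
tops(); to(497.3,161.8,33,8.3)
E
```

```text
0.72 [497.1 163.6  23.9 136.6] mean [497.  165.1 136.6]
0.7 [489.3 220.4  19.7  42. ] mean [489.3 220.7  42. ]
0.67 [481.3 277.   15.6  42. ] mean [481.3 277.2  42. ]
t 27.2 tcp [497.  161.8 127.4] th 8.3 w 0.536 F [-0.5 -0.2 -0.8]
lin [0.02 0.02 9.44] dr [0.    0.003 0.   ]
```

>>> send_rows --linear '[[-0.1,0.03,4],[-0.1,0.03,6.5],[-0.1,0.03,7.5],[-0.1,0.03,8.4],[-0.1,0.03,9.1],[-0.1,0.03,9.35],[-0.1,0.03,9.35]]' --dr '[[0,0,0],[0,0,0],[0,0,0],[0,0,0],[0,0,0],[0,0,0],[0,0,0]]'

```text
time: 27.9
tcp_pos: [497.8, 160.7, 34.2]
eef_rot: [[-0.144, 0.99, 0.001], [0.99, 0.144, -0.003], [-0.003, 0.001, -1.0]]
contact_force: [0.5, 0.3, -0.8]
width: 0.536
```

```bash
python3 - <<'E'
from h import *
tops(); to(497.3,161.8,33,8.3)
E
```

```text
0.84 [504.  118.3  29.7  42.1] mean [503.9 117.   42. ]
t 28.0 tcp [498.  160.8  34.5] th 8.3 w 0.536 F [-0.2 -0.2 -0.6]
lin [ 0.11 -0.05  0.15] dr [0.001 0.003 0.   ]
```

>>> send_rows --linear '[[0,0,0.07],[0,0,0.07],[0,0,0.07],[0,0,0.07],[0,0,0.07]]' --dr '[[0,0,0],[0,0,0],[0,0,0],[0,0,0],[0,0,0]]' --grip 7

```text
time: 28.5
tcp_pos: [498.0, 160.8, 33.8]
eef_rot: [[-0.144, 0.99, 0.002], [0.99, 0.144, -0.003], [-0.003, 0.001, -1.0]]
contact_force: [-0.3, 0.3, 0.5]
width: 0.816
```

>>> send_rows --linear '[[0,0,-2],[0,0,-5],[0,0,-9],[0,0,-14],[0,0,-16],[0,0,-16],[0,0,-16]]' --dr '[[0,0,0],[0,0,0],[0,0,0],[0,0,0],[0,0,0],[0,0,0],[0,0,0]]'

```text
time: 29.2
tcp_pos: [497.7, 161.2, 193.9]
eef_rot: [[-0.144, 0.99, 0.002], [0.99, 0.144, -0.002], [-0.003, 0.002, -1.0]]
contact_force: [-0.1, -0.8, -0.4]
width: 0.82
```

```bash
python3 - <<'E'
from h import *
tops(); to(497.3,161.8,200,8.3)
im=vision.get_image('wrist'); s=vision.get_image('side')
cv2.imwrite('pics/e.png',np.hstack([cv2.resize(im['img'],(400,300)),cv2.resize(s['img'][180:345,120:340],(400,300))])[:,:,::-1])
E
```

```text
0.74 [489.5 220.4  19.6  42. ] mean [489.4 220.6  42. ]
0.66 [474.1 323.4   6.   27.5] mean [474.9 322.6  27.6]
0.64 [498.7 163.   23.5  42.1] mean [498.5 163.7  42.1]
0.59 [506.4 109.3  32.   42.1] mean [505.7 106.   42.1]
0.55 [481.3 277.1  15.7  42. ] mean [481.2 277.2  41.9]
t 29.3 tcp [496.9 160.9 192.6] th 8.3 w 0.817 F [0.3 0.  0.1]
lin [ 0.08  0.05 -0.74] dr [-0.001  0.003  0.   ]
```

View pics/e.png

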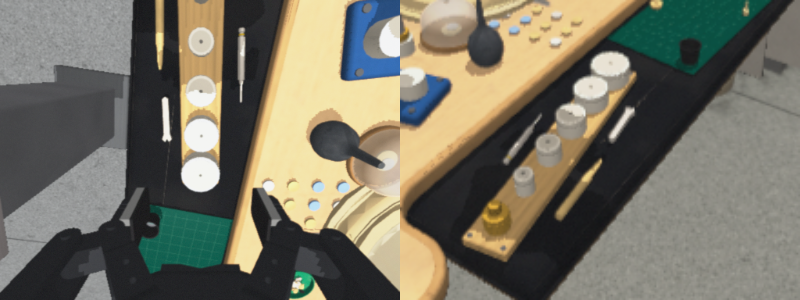

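All six stand in order, with every die top measured at about 42 mm, which is fully home. The gripper is clear.

```bash
python3 -c "from station import hand_in; print(hand_in())"
```

```text
the job is handed in; nothing more can be done
None
```

The four loose dies are on the rack in order of size, and I handed the job in at about 29 s of the 96 s allowed. The hand-in call gave no verdict.

- **Order:** from the end post with the largest die, the row reads 56, 48, 40, 32, 24 mm, then the brass adapter. The final wrist and side pictures both show this.
- **Seating:** each die top was measured at about 42 mm after release (42.1 for the 48, 42.0 for the 40 and 32, about 42 for the 24). That is the height a die has when it stands fully home on the board. Each die sat within about 1.5 mm of where its post had been measured.
- **Lowering:** I let each die go roughly 1 mm above the board, so none was dropped. For the 48 mm die that height came from the arm's travel, because the networks missed it in the picture taken just before release.
- **Largest die and adapter:** the largest die had shifted no more than about 1 mm when it was last seen whole. The adapter was last measured before the 40 mm die went on, so for the end I only have the final picture, where it still stands in place.
- **Disagreements:**
  - The wrist camera read 2 to 3 mm more in x than the two fixed cameras. I used the wrist camera throughout, and both picking and placing agreed with it.
  - In the last wrist picture the networks missed the 24 mm die's top and gave a point on its post area instead. I relied on earlier measurements and the side view for that die.
  - The same picture gave a poor fit for the partly hidden largest die.

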